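# Set out a two-bearing shaft kit in front of its bedplate

### The job

Set out the shaft kit on the bench along the front edge of the bedplate (the long edge facing the robot), in the order it goes on the shaft: lay each ball bearing flat, in line with the housing whose seat it fits, stand the spacer sleeve on end midway between the two bearings, and lay each lock nut flat and centred on top of the bearing of its size, large on large and small on small. Keep the two bearings and the sleeve in one straight row parallel to the plate, their centres about 60 mm out from its front edge. Leave the other things on the bench where they are.

Things in the scene. Friction and masses are not known exactly. Their poses are not given: they have to be found in the camera images.
- plate_front (a point): Grey steel bedplate lying on the bench, 200 mm deep (x) by 400 mm along (y), 10 mm thick; it does not move. The point is the middle of its front edge (the long edge facing the robot), at bench height. x points away from the robot, square to that edge, across the plate; y runs along the edge, to the robot's left; turned at most 0.2 rad. The kit's row lies on the bench at x = -60 mm in this frame.
- housing_big_front (a point): Larger dark cast-iron split bearing housing (lower half, cap off), fixed across the bedplate: 185 mm deep, 52 mm wide, 50 mm high, half-round seat 62 mm across, open to the top. The point is where its centre line meets the plate's front edge, at bench height; axes as the plate's. It is 130 mm left or right of the middle of the edge, at random; the housing's centre is at x = +100 mm.
- housing_small_front (a point): The smaller dark cast-iron split housing, on the other side of the bedplate: 130 mm deep, 38 mm wide, 36 mm high, seat 40 mm across. The point lies on its centre line at the plate's front edge, 130 mm to the other side of the middle, as for the larger one. It does not move.
- bearing_big_center (a point): Large sealed ball bearing lying flat: bright steel rings with a black seal between, 62 mm outside diameter, 30 mm bore, 16 mm thick, about 0.2 kg. The point is its centre, half-way up; z is its axis, up. Grip it across the outside.
- bearing_small_center (a point): Small sealed ball bearing lying flat, same make: 40 mm outside diameter, 17 mm bore, 12 mm thick, 65 g. The point is its centre, half-way up; z is its axis.
- nut_big_center (a point): Large round steel lock nut lying flat: plain duller steel ring, four dark spanner slots in its rim, 45 mm outside diameter, 30 mm bore, 12 mm thick, 85 g. The point is its centre, half-way up; z is its axis. Belongs to the large bearing.
- nut_small_center (a point): Small round steel lock nut lying flat, with four dark slots: 28 mm outside diameter, 17 mm bore, 10 mm thick, 30 g. The point is its centre, half-way up; z is its axis. Belongs to the small bearing.
- sleeve_center (a point): Spacer sleeve: plain bright steel tube standing on end, 40 mm outside diameter, 30 mm bore, 50 mm tall, about 0.2 kg. The point is its centre, half-way up (25 mm over the bench); z is its axis. Grip it across the outside.
- carton: Closed white bearing carton with a blue band, 63 x 63 x 20 mm, loose on the bench at the robot's left. Not part of the job: leave it. Origin at the centre of its underside.
- spanner: Dark steel hook spanner lying flat, 6 mm thick, about 165 mm long, loose on the bench at the robot's right. Not part of the job: leave it. Origin near mid-length, on the bench; handle to -x.

How it is judged (in metres and radians):
At the end, for the whole second after the job is handed in: Bearings flat and sleeve upright on the bench, centres 60 mm (within 15) off the plate's front edge; bearings within 12 mm of the centre line of the housing of their size, sleeve within 15 mm of the plate's middle; each nut flat on its bearing, centred within 8 mm; all released, at rest (x of bearing_big_center in the frame of plate_front between -0.075 and -0.045 m and y of bearing_big_center in the frame of housing_big_front between -0.012 and 0.012 m and height (world z) of bearing_big_center below 0.012 m and angle between each of bearing_big_center, nut_big_center, bearing_small_center, nut_small_center, sleeve_center's own z axis and vertical below 0.1 rad and horizontal distance between nut_big_center and bearing_big_center below 0.008 m and height (world z) of nut_big_center between 0.018 and 0.026 m and x of bearing_small_center in the frame of plate_front between -0.075 and -0.045 m and y of bearing_small_center in the frame of housing_small_front between -0.012 and 0.012 m and height (world z) of bearing_small_center below 0.01 m and horizontal distance between nut_small_center and bearing_small_center below 0.008 m and height (world z) of nut_small_center between 0.013 and 0.021 m and x of sleeve_center in the frame of plate_front between -0.075 and -0.045 m and y of sleeve_center in the frame of plate_front between -0.015 and 0.015 m and height (world z) of sleeve_center between 0.021 and 0.029 m and linear speed of each of bearing_big, bearing_small, nut_big, nut_small, sleeve below 0.02 m/s and contact force between each of bearing_big, bearing_small, nut_big, nut_small, sleeve and the fingers below 0.2 N); the robot touches nothing.
It fails at once if the white carton is shifted by more than 20 mm (distance of carton from where it was at the start of the episode above 0.02 m).
It fails at once if the hook spanner is shifted by more than 20 mm (distance of spanner from where it was at the start of the episode above 0.02 m).
It also fails if it takes over 120 s, if anything falls off the work surface, if the arm or the gripper's body presses on something with over 40 N, if the wrist force passes 120 N, or if a joint passes its speed limit or range.

### The arm

A 6-joint arm with a two-finger parallel gripper is mounted at the origin on the work surface. World frame = base frame: x ahead of the robot, y to its left, z up, the work surface at z = 0. Lengths are in m, angles in degrees, forces in N, time in s.
With the tool pointing down it reaches from about 0.3 to 0.75 m from the base axis. Payload 8.5 kg.
Tool frame: the origin (TCP) lies on the centre line of the jaws, within the pads' length; the fingertips stand 19 mm ahead of it and the grasp point (between the pads) is the TCP (env.tcp_to_tips is the z of the fingertips in the tool frame, in m); z points along the fingers, y is the line along which they close (so a half turn about z gives the same grasp; the last joint's range is limited). The gripper opens to 85 mm and grips with 20 to 120 N. Pads are 22 mm wide; open, the fingers measure 114 mm over their backs; the gripper's body (76 mm by 85 mm) begins 54 mm behind the grasp point. The pads swing forward as they close: fully open they stand 13 mm farther back than shut.
Start: joints at [-79.257, 21.807, 74.336, -0, 83.858, -12.336], TCP at [0.216, -0.506, 0.25] pointing down, gripper open.
Joint ranges: [-178.18, 178.18], [-50.72, 133.34], [12.68, 142.11], [-81.47, 261.47], [9.98, 163.14], [-165.26, 165.26]. Speed limits (degrees/s): [136.94, 136.94, 180, 180, 180, 180].

### API

Orientations are given as a 3x3 rotation matrix whose columns are the frame's x, y, z axes.
In Python, from rig import env gives the robot as it stands.
- The arm moves only by the tool servo_tool, never from a script. Its argument "steps" is a list of rows, each an object of numbers: "tx", "ty", "tz": the shift along the world's x, y, z in cm; "yaw": the turn about the world's z in degrees; "claw": the finger opening in cm, from 0 to 8.54. In form: [{"tx": .., "ty": .., "tz": .., "yaw": .., "claw": ..}, ...]. A call has 1 to 20 rows; each row shifts and turns the commanded pose from where the row before left it; what a row does not reach is not made up. A row lasts 1/10 s, in which the tool goes at most 50 mm and 8.59 degrees, less where a joint would pass 70% of its speed; a pose out of reach is approached as far as the arm can. A call with a gripper value outside its range is refused whole. The fingers move at their own pace and stop on an object; "newtons" is the grip in N (left out, the last holds). Time passes only in rows, so rows that do not move let the fingers close. It gives the time, the measured TCP pose, the force, the opening and the grip force at its end, in the units of the state.
- env.observe(): the state, without advancing time (a new reading comes with each control period).
- env.get_image(name): name is "scene" or "top" or "wrist"; returns (picture, depth): 480x640x3 uint8, red, green, blue; 480x640 float32, m along the optical axis (not along the pixel's ray), 0 where there is no reading.
- env.camera_model(name): a dict with "fovy" (degrees; the focal length in pixels is half the picture's height over the tangent of half this angle, whatever the lens; pixels are square), "cx", "cy" (the principal point, pixels), "T" (4x4, takes a point from camera to world coordinates). Camera axes: x right, y down, z forward; pixel columns grow to the right and rows downward; lengths in m; the calibration is good to about 2 mm. A picture is of the moment at which its call begins: read the wrist's pose just before it. camera_model takes no time and is no camera call; for the wrist camera it gives the pose at the moment of the call.
- env.close_job(): hands the job in; it is judged then, once.
The state is a dict: "time_s": time; "q": joint angles; "qvel": joint speeds; "joint_efforts": joint torques, N m; "position": TCP position; "tool_rot": TCP orientation; "ft_force": force on the tool from outside, world axes, zero at the start; "wrist_torque": the same for the moment, N m; "grip_width": finger opening in m; "gripper_force": force on a finger pad.
Only numpy, scipy, OpenCV 4.12 (cv2) and the standard library are available. Lean on these libraries where they do the work, as an engineer would, in place of code of your own. Each camera call takes 0.05 s, during which the arm holds its last target. There are 200 camera calls.

## Working session

There is one attempt and no reset: what is moved stays moved. The work goes in short steps, Python scripts to look and compute and a tool call to move; the robot and the scene stay as the last step left them, time stands still between calls to the robot, and variables do not carry over. Pictures are saved under pics/ and viewed, at most 14 in all, crops included, and the job is handed in when it is done.

Besides the shell and the picture viewer there is one more tool, called after "Emit:" by a JSON object that holds its "name" and its "arguments". servo_tool: Moves the arm, as the interface text tells. Its arguments: {"type":"object","properties":{"steps":{"type":"array"},"newtons":{"type":"number"}},"required":["steps"]}

```bash
mkdir -p pics; ls; python3 - <<'E'
from rig import env
import cv2,numpy as np
for n in ("top","scene"):
    p,d=env.get_image(n); cv2.imwrite(f"pics/{n}0.png",p[:,:,::-1]); np.savez(f"{n}0.npz",p=p,d=d)
    m=env.camera_model(n); print(n,m)
s=env.observe(); print(s['time_s'],s['position'],s['tool_rot'],s['grip_width'])
E
```

```text
pics
top {'fovy': 44.86909889307796, 'cx': 320.6410101111844, 'cy': 236.88079259860928, 'T': array([[-0.01589719, -0.99547303,  0.09370548,  0.40677416],
       [-0.99959798,  0.01802331,  0.02188686, -0.02299229],
       [-0.02347667, -0.09331987, -0.99535936,  1.22123648],
       [ 0.        ,  0.        ,  0.        ,  1.        ]])}
scene {'fovy': 42.95240555314308, 'cx': 319.4516067784052, 'cy': 229.17961500656327, 'T': array([[-0.63918404,  0.64490231, -0.41898064,  1.00256705],
       [ 0.76903927,  0.53933828, -0.34306388,  0.3692127 ],
       [ 0.0047296 , -0.54149352, -0.84069162,  1.0290028 ],
       [ 0.        ,  0.        ,  0.        ,  1.        ]])}
0.1 [ 0.2155548  -0.50573499  0.24979955] [[ 9.19959663e-01  3.92012967e-01 -2.29862442e-04]
 [ 3.92012930e-01 -9.19958833e-01  1.26781901e-03]
 [ 2.85537507e-04 -1.25645140e-03 -9.99999170e-01]] 0.08535180985894061
```

View pics/top0.png

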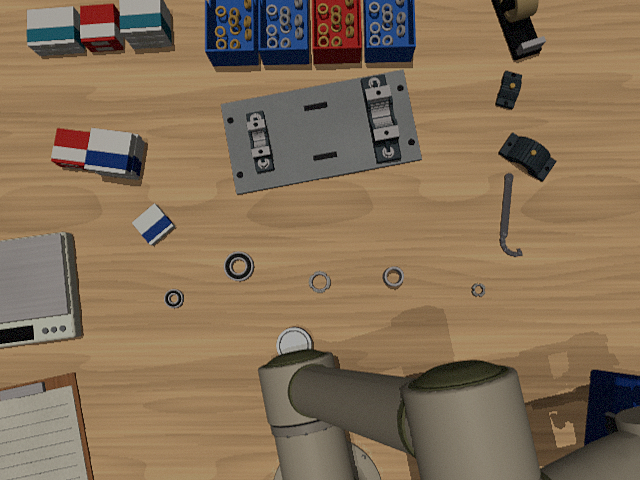

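View pics/scene0.png

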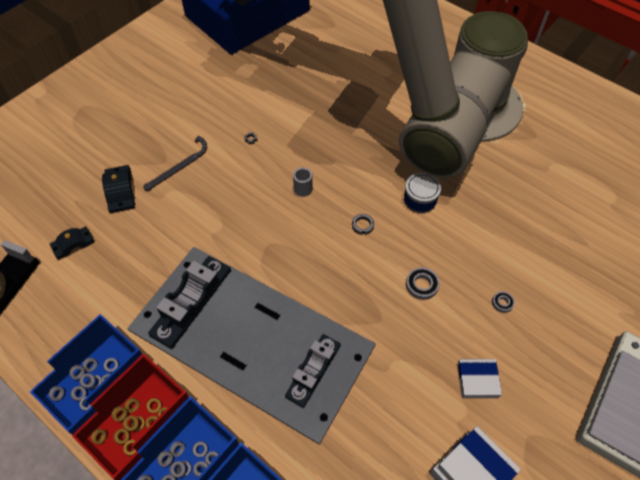

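The top view shows the big bearing at (239,267), the small bearing at (174,298), the big nut at (319,282), the sleeve at (393,277) and the small nut at (478,290). The plate's front edge runs from (238,194) to (421,160), with the big housing on the right of the image (−y) and the small one on the left. The scene view agrees.

```bash
cat > h.py <<'E'
import numpy as np,cv2
def ray(m,u,v,z):
    f=240/np.tan(np.radians(m['fovy']/2)); T=m['T']
    d=T[:3,:3]@np.array([(u-m['cx'])/f,(v-m['cy'])/f,1.]); o=T[:3,3]
    return o+d*(z-o[2])/d[2]
def grey(p,s=75):  # low saturation or dark
    h=cv2.cvtColor(p,cv2.COLOR_RGB2HSV); return (((h[...,1]<s))*255).astype(np.uint8)
def blobs(mask,lo=20,hi=1e9):
    return [c for c in cv2.findContours(mask,cv2.RETR_EXTERNAL,cv2.CHAIN_APPROX_NONE)[0] if lo<cv2.contourArea(c)<hi]
E
python3 - <<'E'
from h import *
from rig import env
d=np.load('top0.npz'); m=env.camera_model('top'); p=d['p']; g=grey(p)
cv2.imwrite('pics/mask0.png',g)
for n,(u,v,z) in dict(bb=(239,267,.016),bs=(174,298,.012),nb=(319,282,.012),sl=(393,277,.05),ns=(478,290,.010)).items():
    c=[c for c in blobs(g) if cv2.pointPolygonTest(c,(u,v),True)>-6]
    if c:
        c=max(c,key=cv2.contourArea); (x,y),r=cv2.minEnclosingCircle(c); print(n,(x,y),r,cv2.boundingRect(c),ray(m,x,y,z).round(4), 'est',ray(m,u,v,z).round(4))
c=[c for c in blobs(g,5000) if cv2.pointPolygonTest(c,(320,130),False)>0]
if c:
    c=c[0]; b=cv2.boxPoints(cv2.minAreaRect(c)); print(b)
    for q in b: print(ray(m,*q,.01).round(4))
E
```

```text
bb (238.13333129882812, 266.0) 15.166439056396484 (223, 251, 31, 30) [0.4625 0.1761 0.016 ] est [0.4604 0.1743 0.016 ]
bs (173.2360382080078, 298.25128173828125) 9.96792984008789 (164, 289, 20, 19) [0.3979 0.3125 0.012 ] est [0.3984 0.3109 0.012 ]
nb (319.3536682128906, 281.42681884765625) 10.952982902526855 (309, 271, 22, 22) [0.4278 0.0077 0.012 ] est [0.4267 0.0085 0.012 ]
sl (393.0286560058594, 276.2261047363281) 10.480332374572754 (383, 266, 21, 21) [ 0.4352 -0.1412  0.05  ] est [ 0.4336 -0.1411  0.05  ]
ns (478.3571472167969, 289.5) 7.016842365264893 (472, 283, 13, 14) [ 0.4059 -0.32    0.01  ] est [ 0.4049 -0.3192  0.01  ]
[[218.82373 103.76338]
 [404.40253  68.54405]
 [421.63647 159.35365]
 [236.05768 194.57298]]
[0.812  0.2178 0.01  ]
[ 0.8801 -0.1818  0.01  ]
[ 0.6813 -0.2122  0.01  ]
[0.6139 0.1811 0.01  ]
```

View pics/mask0.png

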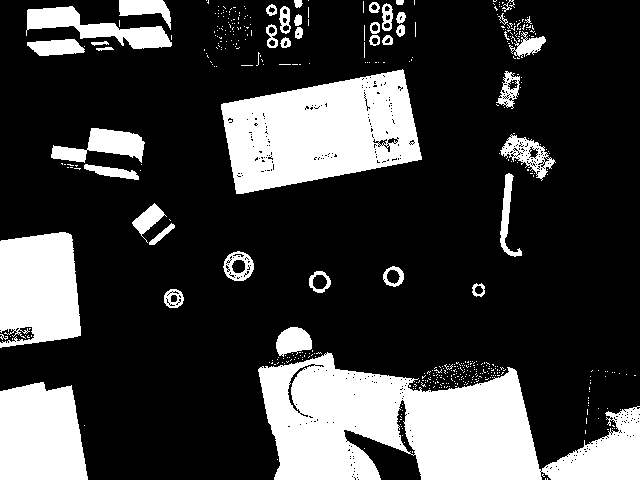

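The mask gives clean blobs for all parts and the plate. The plate yaw is about 9.7°. Row targets:

| Part | x (m) | y (m) |
|---|---|---|
| Big bearing | 0.6105 | −0.154 |
| Sleeve | 0.5885 | −0.026 |
| Small bearing | 0.5665 | 0.102 |

I'll take the sleeve first.

Emit:
{"name": "servo_tool", "arguments": {"steps": [{"tx": 1.8,"ty": 3.0,"yaw": -3.3},{"tx": 1.8,"ty": 3.0,"yaw": -5},{"tx": 1.8,"ty": 3.0,"yaw": -5},{"tx": 1.8,"ty": 3.0},{"tx": 1.8,"ty": 3.0},{"tx": 1.8,"ty": 3.0},{"tx": 1.8,"ty": 3.0},{"tx": 1.8,"ty": 3.0},{"tx": 1.8,"ty": 3.0},{"tx": 1.8,"ty": 3.0},{"tx": 1.8,"ty": 3.0},{"tx": 2.17,"ty": 3.45},{"tz": -4},{"tz": -4},{"tz": -4},{},{}], "newtons": 40}}

```text
invalid input at $.steps[0]: expected keys tx, ty, tz, yaw, claw
```

```bash
python3 - <<'E'
from rig import env
import cv2,numpy as np
print(env.tcp_to_tips); s=env.observe(); print(s['position'],s['tool_rot'],s['q'])
p,d=env.get_image("wrist"); cv2.imwrite("pics/w1.png",p[:,:,::-1]); print(env.camera_model("wrist"))
E
```

```text
0.019
[ 0.2155548  -0.50573499  0.24979955] [[ 9.19959663e-01  3.92012967e-01 -2.29862442e-04]
 [ 3.92012930e-01 -9.19958833e-01  1.26781901e-03]
 [ 2.85537507e-04 -1.25645140e-03 -9.99999170e-01]] [-7.92566509e+01  2.18354022e+01  7.43787394e+01  6.05117929e-04
  8.38596809e+01 -1.23365352e+01]
{'fovy': 62.668018505800106, 'cx': 319.52957862779465, 'cy': 236.78240897884876, 'T': array([[ 3.90984164e-01, -8.84104341e-01, -2.55911893e-01,
         2.79962037e-01],
       [-9.20397189e-01, -3.75757575e-01, -1.08052117e-01,
        -4.78050804e-01],
       [-6.31486512e-04,  2.77787254e-01, -9.60642412e-01,
         3.72356128e-01],
       [ 0.00000000e+00,  0.00000000e+00,  0.00000000e+00,
         1.00000000e+00]])}
```

View pics/w1.png

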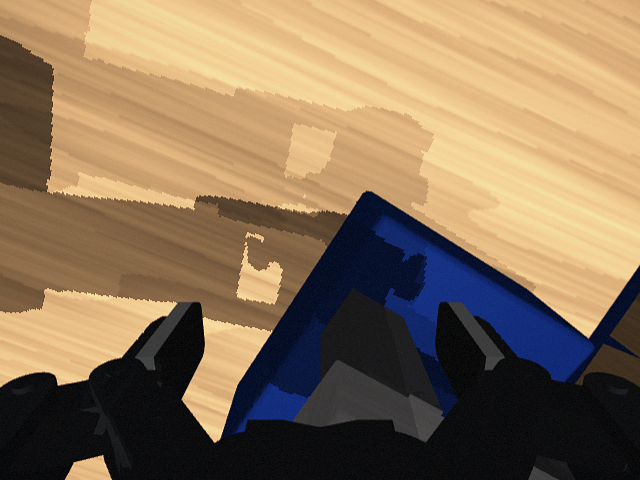

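The move was refused because every row needs all the keys. The wrist view shows only the open fingers, at about (190,330) and (450,330), above a blue bin.

Emit:
{"name": "servo_tool", "arguments": {"steps": [{"tx": 1.8,"ty": 3.0,"tz": 0,"yaw": -3.3,"claw": 8.5},{"tx": 1.8,"ty": 3.0,"tz": 0,"yaw": -5,"claw": 8.5},{"tx": 1.8,"ty": 3.0,"tz": 0,"yaw": -5,"claw": 8.5},{"tx": 1.8,"ty": 3.0,"tz": 0,"yaw": 0,"claw": 8.5},{"tx": 1.8,"ty": 3.0,"tz": 0,"yaw": 0,"claw": 8.5},{"tx": 1.8,"ty": 3.0,"tz": 0,"yaw": 0,"claw": 8.5},{"tx": 1.8,"ty": 3.0,"tz": 0,"yaw": 0,"claw": 8.5},{"tx": 1.8,"ty": 3.0,"tz": 0,"yaw": 0,"claw": 8.5},{"tx": 1.8,"ty": 3.0,"tz": 0,"yaw": 0,"claw": 8.5},{"tx": 1.8,"ty": 3.0,"tz": 0,"yaw": 0,"claw": 8.5},{"tx": 1.8,"ty": 3.0,"tz": 0,"yaw": 0,"claw": 8.5},{"tx": 2.17,"ty": 3.45,"tz": 0,"yaw": 0,"claw": 8.5},{"tx": 0,"ty": 0,"tz": -4,"yaw": 0,"claw": 8.5},{"tx": 0,"ty": 0,"tz": -4,"yaw": 0,"claw": 8.5},{"tx": 0,"ty": 0,"tz": -4,"yaw": 0,"claw": 8.5},{"tx": 0,"ty": 0,"tz": 0,"yaw": 0,"claw": 8.5},{"tx": 0,"ty": 0,"tz": 0,"yaw": 0,"claw": 8.5}], "newtons": 40}}

```text
time_s: 1.85
position: [0.4356, -0.1417, 0.1311]
tool_rot: [[0.985, 0.17, -0.0], [0.17, -0.985, 0.0], [-0.0, -0.0, -1.0]]
ft_force: [-0.1, -0.4, 0.6]
grip_width: 0.0851
gripper_force: 0.0
```

```bash
python3 - <<'E'
from rig import env
import cv2,numpy as np
s=env.observe(); print(s['position'],s['tool_rot'],s['q'])
p,d=env.get_image("wrist"); cv2.imwrite("pics/w2.png",p[:,:,::-1])
E
```

```text
[ 0.43558687 -0.14169297  0.13106362] [[ 9.85486875e-01  1.69751514e-01 -2.06687046e-04]
 [ 1.69751549e-01 -9.85486877e-01  1.63619356e-04]
 [-1.75912738e-04 -1.96330174e-04 -9.99999965e-01]] [-3.28837685e+01  2.06121445e+01  9.90828758e+01  1.66091456e-03
  6.03200144e+01  4.73420358e+01]
```

View pics/w2.png

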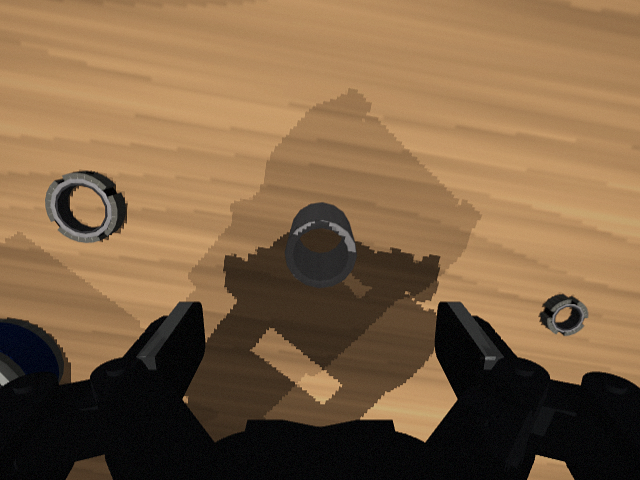

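The sleeve is midway between the fingers, with its top at (320,255). I'll lower and grip.

Emit:
{"name": "servo_tool", "arguments": {"steps": [{"tx": 0,"ty": 0,"tz": -3.5,"yaw": 0,"claw": 8.5},{"tx": 0,"ty": 0,"tz": -3.5,"yaw": 0,"claw": 8.5},{"tx": 0,"ty": 0,"tz": -3.0,"yaw": 0,"claw": 8.5},{"tx": 0,"ty": 0,"tz": 0,"yaw": 0,"claw": 8.5},{"tx": 0,"ty": 0,"tz": 0,"yaw": 0,"claw": 3},{"tx": 0,"ty": 0,"tz": 0,"yaw": 0,"claw": 3},{"tx": 0,"ty": 0,"tz": 0,"yaw": 0,"claw": 3},{"tx": 0,"ty": 0,"tz": 0,"yaw": 0,"claw": 3},{"tx": 0,"ty": 0,"tz": 0,"yaw": 0,"claw": 3},{"tx": 0,"ty": 0,"tz": 0,"yaw": 0,"claw": 3},{"tx": 0,"ty": 0,"tz": 0,"yaw": 0,"claw": 3},{"tx": 0,"ty": 0,"tz": 0,"yaw": 0,"claw": 3}], "newtons": 40}}

```text
time_s: 3.1
position: [0.436, -0.1419, 0.032]
tool_rot: [[0.985, 0.17, 0.003], [0.17, -0.985, -0.002], [0.002, 0.002, -1.0]]
ft_force: [-1.9, 1.7, 10.1]
grip_width: 0.0388
gripper_force: 39.0
```

Emit:
{"name": "servo_tool", "arguments": {"steps": [{"tx": 0,"ty": 0,"tz": 2,"yaw": 0,"claw": 3},{"tx": 0,"ty": 0,"tz": 2,"yaw": 0,"claw": 3},{"tx": 2.55,"ty": 1.9,"tz": 0,"yaw": 0,"claw": 3},{"tx": 2.55,"ty": 1.95,"tz": 0,"yaw": 0,"claw": 3},{"tx": 2.55,"ty": 1.9,"tz": 0,"yaw": 0,"claw": 3},{"tx": 2.55,"ty": 1.95,"tz": 0,"yaw": 0,"claw": 3},{"tx": 2.55,"ty": 1.9,"tz": 0,"yaw": 0,"claw": 3},{"tx": 2.55,"ty": 1.95,"tz": 0,"yaw": 0,"claw": 3},{"tx": 0,"ty": 0,"tz": 0,"yaw": 0,"claw": 3},{"tx": 0,"ty": 0,"tz": 0,"yaw": 0,"claw": 3},{"tx": 0,"ty": 0,"tz": -2,"yaw": 0,"claw": 3},{"tx": 0,"ty": 0,"tz": -1,"yaw": 0,"claw": 3},{"tx": 0,"ty": 0,"tz": -0.5,"yaw": 0,"claw": 3},{"tx": 0,"ty": 0,"tz": -0.2,"yaw": 0,"claw": 3},{"tx": 0,"ty": 0,"tz": 0,"yaw": 0,"claw": 3},{"tx": 0,"ty": 0,"tz": 0,"yaw": 0,"claw": 3}]}}

```text
time_s: 4.7
position: [0.5885, -0.0261, 0.0339]
tool_rot: [[0.985, 0.17, 0.001], [0.17, -0.985, -0.0], [0.001, 0.0, -1.0]]
ft_force: [0.4, 0.0, -2.0]
grip_width: 0.0391
gripper_force: 41.0
```

Emit:
{"name": "servo_tool", "arguments": {"steps": [{"tx": 0,"ty": 0,"tz": -0.2,"yaw": 0,"claw": 3},{"tx": 0,"ty": 0,"tz": -0.1,"yaw": 0,"claw": 3},{"tx": 0,"ty": 0,"tz": 0,"yaw": 0,"claw": 3},{"tx": 0,"ty": 0,"tz": 0,"yaw": 0,"claw": 8.5},{"tx": 0,"ty": 0,"tz": 0,"yaw": 0,"claw": 8.5},{"tx": 0,"ty": 0,"tz": 0,"yaw": 0,"claw": 8.5},{"tx": 0,"ty": 0,"tz": 0,"yaw": 0,"claw": 8.5},{"tx": 0,"ty": 0,"tz": 0,"yaw": 0,"claw": 8.5},{"tx": 0,"ty": 0,"tz": 3,"yaw": 0,"claw": 8.5},{"tx": 0,"ty": 0,"tz": 3.5,"yaw": 0,"claw": 8.5},{"tx": 0,"ty": 0,"tz": 3.5,"yaw": 0,"claw": 8.5},{"tx": -1.8,"ty": 2.9,"tz": 0,"yaw": 0,"claw": 8.5},{"tx": -1.8,"ty": 2.9,"tz": 0,"yaw": 0,"claw": 8.5},{"tx": -1.8,"ty": 2.9,"tz": 0,"yaw": 0,"claw": 8.5},{"tx": -1.8,"ty": 2.9,"tz": 0,"yaw": 0,"claw": 8.5},{"tx": -1.8,"ty": 2.9,"tz": 0,"yaw": 0,"claw": 8.5},{"tx": -1.8,"ty": 2.9,"tz": 0,"yaw": 0,"claw": 8.5},{"tx": -1.8,"ty": 2.8,"tz": 0,"yaw": 0,"claw": 8.5},{"tx": 0,"ty": 0,"tz": 0,"yaw": 0,"claw": 8.5},{"tx": 0,"ty": 0,"tz": 0,"yaw": 0,"claw": 8.5}]}}

```text
time_s: 6.7
position: [0.4623, 0.1763, 0.1305]
tool_rot: [[0.985, 0.171, 0.0], [0.171, -0.985, -0.0], [0.0, 0.0, -1.0]]
ft_force: [0.5, 0.6, -0.2]
grip_width: 0.0852
gripper_force: 0.0
```

```bash
python3 - <<'E'
from rig import env
import cv2,numpy as np
s=env.observe(); print(s['position'],s['q'])
p,d=env.get_image("wrist"); cv2.imwrite("pics/w3.png",p[:,:,::-1])
E
```

```text
[0.46230638 0.17632155 0.13045162] [ 7.14395350e+00  2.37545753e+01  9.36154567e+01 -1.10751286e-02
  6.26027154e+01  8.72907150e+01]
```

View pics/w3.png

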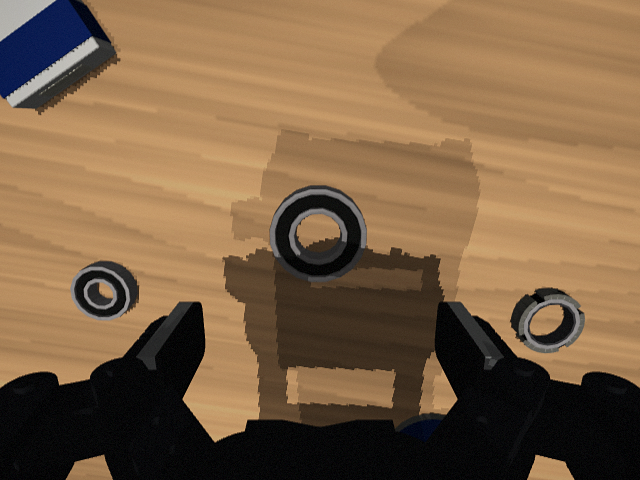

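The big bearing is centred between the fingers, at (318,231).

Emit:
{"name": "servo_tool", "arguments": {"steps": [{"tx": 0,"ty": 0,"tz": -4,"yaw": 0,"claw": 8.5},{"tx": 0,"ty": 0,"tz": -4,"yaw": 0,"claw": 8.5},{"tx": 0,"ty": 0,"tz": -2.5,"yaw": 0,"claw": 8.5},{"tx": 0,"ty": 0,"tz": -0.9,"yaw": 0,"claw": 8.5},{"tx": 0,"ty": 0,"tz": 0,"yaw": 0,"claw": 8.5},{"tx": 0,"ty": 0,"tz": 0,"yaw": 0,"claw": 5.5},{"tx": 0,"ty": 0,"tz": 0,"yaw": 0,"claw": 5.5},{"tx": 0,"ty": 0,"tz": 0,"yaw": 0,"claw": 5.5},{"tx": 0,"ty": 0,"tz": 0,"yaw": 0,"claw": 5.5},{"tx": 0,"ty": 0,"tz": 0,"yaw": 0,"claw": 5.5},{"tx": 0,"ty": 0,"tz": 0,"yaw": 0,"claw": 5.5}]}}

```text
time_s: 7.85
position: [0.4632, 0.176, 0.0179]
tool_rot: [[0.985, 0.17, 0.003], [0.17, -0.985, 0.0], [0.003, 0.0, -1.0]]
ft_force: [-1.6, -1.2, 7.4]
grip_width: 0.0607
gripper_force: 42.7
```

Emit:
{"name": "servo_tool", "arguments": {"steps": [{"tx": 0,"ty": 0,"tz": 3,"yaw": 0,"claw": 5.5},{"tx": 0,"ty": 0,"tz": 3,"yaw": 0,"claw": 5.5},{"tx": 0,"ty": 0,"tz": 3,"yaw": 0,"claw": 5.5},{"tx": 1.4,"ty": -3.1,"tz": 0,"yaw": 0,"claw": 5.5},{"tx": 1.4,"ty": -3.1,"tz": 0,"yaw": 0,"claw": 5.5},{"tx": 1.4,"ty": -3.1,"tz": 0,"yaw": 0,"claw": 5.5},{"tx": 1.4,"ty": -3.1,"tz": 0,"yaw": 0,"claw": 5.5},{"tx": 1.4,"ty": -3.1,"tz": 0,"yaw": 0,"claw": 5.5},{"tx": 1.4,"ty": -3.1,"tz": 0,"yaw": 0,"claw": 5.5},{"tx": 1.4,"ty": -3.1,"tz": 0,"yaw": 0,"claw": 5.5},{"tx": 1.4,"ty": -3.1,"tz": 0,"yaw": 0,"claw": 5.5},{"tx": 1.4,"ty": -3.1,"tz": 0,"yaw": 0,"claw": 5.5},{"tx": 1.4,"ty": -3.1,"tz": 0,"yaw": 0,"claw": 5.5},{"tx": 0.8,"ty": -2.0,"tz": 0,"yaw": 0,"claw": 5.5},{"tx": 0,"ty": 0,"tz": 0,"yaw": 0,"claw": 5.5},{"tx": 0,"ty": 0,"tz": -3,"yaw": 0,"claw": 5.5},{"tx": 0,"ty": 0,"tz": -3,"yaw": 0,"claw": 5.5},{"tx": 0,"ty": 0,"tz": -1.7,"yaw": 0,"claw": 5.5},{"tx": 0,"ty": 0,"tz": -0.8,"yaw": 0,"claw": 5.5}]}}

```text
time_s: 9.75
position: [0.6094, -0.1528, 0.0201]
tool_rot: [[0.985, 0.17, -0.002], [0.17, -0.985, 0.001], [-0.002, -0.002, -1.0]]
ft_force: [0.5, -0.3, -2.4]
grip_width: 0.06
gripper_force: 45.0
```

Emit:
{"name": "servo_tool", "arguments": {"steps": [{"tx": 0,"ty": 0,"tz": -0.3,"yaw": 0,"claw": 5.5},{"tx": 0,"ty": 0,"tz": -0.2,"yaw": 0,"claw": 5.5},{"tx": 0,"ty": 0,"tz": 0,"yaw": 0,"claw": 5.5},{"tx": 0,"ty": 0,"tz": 0,"yaw": 0,"claw": 5.5}]}}

```text
time_s: 10.15
position: [0.6108, -0.1538, 0.018]
tool_rot: [[0.985, 0.17, 0.002], [0.17, -0.985, -0.001], [0.002, 0.001, -1.0]]
ft_force: [-3.8, 3.2, 7.0]
grip_width: 0.0602
gripper_force: 45.8
```

Emit:
{"name": "servo_tool", "arguments": {"steps": [{"tx": 0,"ty": 0,"tz": 0,"yaw": 0,"claw": 8.5},{"tx": 0,"ty": 0,"tz": 0,"yaw": 0,"claw": 8.5},{"tx": 0,"ty": 0,"tz": 0,"yaw": 0,"claw": 8.5},{"tx": 0,"ty": 0,"tz": 0,"yaw": 0,"claw": 8.5},{"tx": 0,"ty": 0,"tz": 3,"yaw": 0,"claw": 8.5},{"tx": 0,"ty": 0,"tz": 3,"yaw": 0,"claw": 8.5},{"tx": 0,"ty": 0,"tz": 3,"yaw": 0,"claw": 8.5},{"tx": -1.6,"ty": 3.6,"tz": 0,"yaw": 0,"claw": 8.5},{"tx": -1.6,"ty": 3.6,"tz": 0,"yaw": 0,"claw": 8.5},{"tx": -1.6,"ty": 3.6,"tz": 0,"yaw": 0,"claw": 8.5},{"tx": -1.6,"ty": 3.6,"tz": 0,"yaw": 0,"claw": 8.5},{"tx": -1.6,"ty": 3.6,"tz": 0,"yaw": 0,"claw": 8.5},{"tx": -1.6,"ty": 3.6,"tz": 0,"yaw": 0,"claw": 8.5},{"tx": -1.6,"ty": 3.6,"tz": 0,"yaw": 0,"claw": 8.5},{"tx": -1.6,"ty": 3.6,"tz": 0,"yaw": 0,"claw": 8.5},{"tx": -1.6,"ty": 3.6,"tz": 0,"yaw": 0,"claw": 8.5},{"tx": -1.6,"ty": 3.6,"tz": 0,"yaw": 0,"claw": 8.5},{"tx": -1.6,"ty": 3.6,"tz": 0,"yaw": 0,"claw": 8.5},{"tx": -1.6,"ty": 3.6,"tz": 0,"yaw": 0,"claw": 8.5},{"tx": -2.05,"ty": 3.4,"tz": 0,"yaw": 0,"claw": 8.5}]}}

```text
time_s: 12.15
position: [0.3974, 0.3135, 0.1064]
tool_rot: [[0.986, 0.17, 0.001], [0.17, -0.986, 0.0], [0.001, -0.0, -1.0]]
ft_force: [1.0, 0.3, 0.4]
grip_width: 0.085
gripper_force: 0.0
```

Emit:
{"name": "servo_tool", "arguments": {"steps": [{"tx": 0,"ty": 0,"tz": 0,"yaw": 0,"claw": 8.5},{"tx": 0,"ty": 0,"tz": 0,"yaw": 0,"claw": 8.5}]}}

```text
time_s: 12.35
position: [0.3975, 0.3124, 0.1063]
tool_rot: [[0.985, 0.172, 0.0], [0.172, -0.985, -0.0], [0.0, 0.0, -1.0]]
ft_force: [0.4, -0.4, -0.9]
grip_width: 0.0851
gripper_force: 0.0
```

```bash
python3 - <<'E'
from rig import env
import cv2,numpy as np
from h import *
s=env.observe(); print(s['position'],s['q'])
p,d=env.get_image("wrist"); cv2.imwrite("pics/w4.png",p[:,:,::-1])
m=env.camera_model("wrist")
p,d=env.get_image("top"); cv2.imwrite("pics/top1.png",p[:,:,::-1])
E
```

```text
[0.39754872 0.31243913 0.10634977] [ 2.47330859e+01  2.65919325e+01  9.36205219e+01 -1.47336026e-02
  5.97732331e+01  1.04854452e+02]
```

View pics/w4.png

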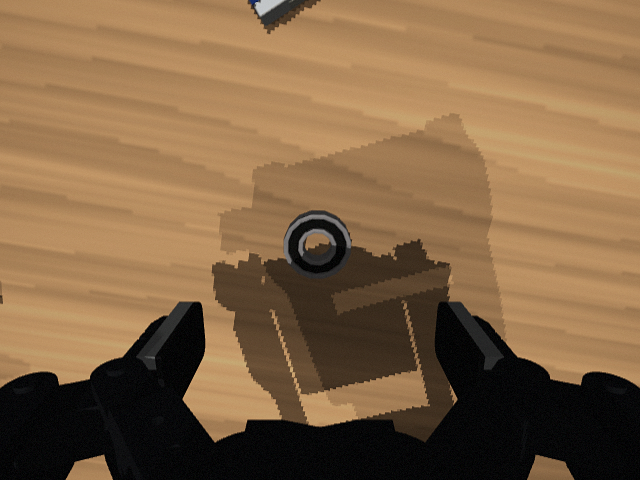

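View pics/top1.png

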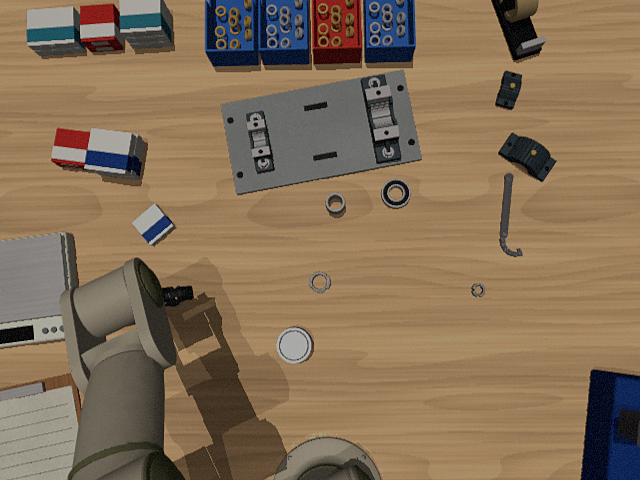

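The small bearing is centred at (318,244). In the top view the big bearing (396,193) and the sleeve (335,203) are in the row.

Emit:
{"name": "servo_tool", "arguments": {"steps": [{"tx": 0,"ty": 0,"tz": -3,"yaw": 0,"claw": 8.5},{"tx": 0,"ty": 0,"tz": -3,"yaw": 0,"claw": 8.5},{"tx": 0,"ty": 0,"tz": -2,"yaw": 0,"claw": 6},{"tx": 0,"ty": 0,"tz": -0.8,"yaw": 0,"claw": 5.5},{"tx": 0,"ty": 0,"tz": 0,"yaw": 0,"claw": 5.5},{"tx": 0,"ty": 0,"tz": 0,"yaw": 0,"claw": 3.3},{"tx": 0,"ty": 0,"tz": 0,"yaw": 0,"claw": 3.3},{"tx": 0,"ty": 0,"tz": 0,"yaw": 0,"claw": 3.3},{"tx": 0,"ty": 0,"tz": 0,"yaw": 0,"claw": 3.3},{"tx": 0,"ty": 0,"tz": 0,"yaw": 0,"claw": 3.3},{"tx": 0,"ty": 0,"tz": 0,"yaw": 0,"claw": 3.3}]}}

```text
time_s: 13.55
position: [0.3985, 0.3121, 0.0195]
tool_rot: [[0.985, 0.17, 0.002], [0.17, -0.985, 0.001], [0.003, -0.0, -1.0]]
ft_force: [1.0, -3.3, 6.7]
grip_width: 0.038
gripper_force: 40.7
```

Emit:
{"name": "servo_tool", "arguments": {"steps": [{"tx": 0,"ty": 0,"tz": 2.5,"yaw": 0,"claw": 3.3},{"tx": 0,"ty": 0,"tz": 2.5,"yaw": 0,"claw": 3.3},{"tx": 2.1,"ty": -2.6,"tz": 0,"yaw": 0,"claw": 3.3},{"tx": 2.1,"ty": -2.6,"tz": 0,"yaw": 0,"claw": 3.3},{"tx": 2.1,"ty": -2.6,"tz": 0,"yaw": 0,"claw": 3.3},{"tx": 2.1,"ty": -2.6,"tz": 0,"yaw": 0,"claw": 3.3},{"tx": 2.1,"ty": -2.6,"tz": 0,"yaw": 0,"claw": 3.3},{"tx": 2.1,"ty": -2.6,"tz": 0,"yaw": 0,"claw": 3.3},{"tx": 2.1,"ty": -2.6,"tz": 0,"yaw": 0,"claw": 3.3},{"tx": 2.15,"ty": -2.8,"tz": 0,"yaw": 0,"claw": 3.3},{"tx": 0,"ty": 0,"tz": 0,"yaw": 0,"claw": 3.3},{"tx": 0,"ty": 0,"tz": 0,"yaw": 0,"claw": 3.3},{"tx": 0,"ty": 0,"tz": -2.5,"yaw": 0,"claw": 3.3},{"tx": 0,"ty": 0,"tz": -1.7,"yaw": 0,"claw": 3.3},{"tx": 0,"ty": 0,"tz": -0.4,"yaw": 0,"claw": 3.3},{"tx": 0,"ty": 0,"tz": -0.3,"yaw": 0,"claw": 3.3},{"tx": 0,"ty": 0,"tz": -0.1,"yaw": 0,"claw": 3.3},{"tx": 0,"ty": 0,"tz": 0,"yaw": 0,"claw": 3.3}]}}

```text
time_s: 15.35
position: [0.5663, 0.1026, 0.0196]
tool_rot: [[0.985, 0.17, 0.001], [0.17, -0.985, 0.0], [0.001, 0.0, -1.0]]
ft_force: [-1.2, 1.0, 2.7]
grip_width: 0.0382
gripper_force: 40.8
```

Emit:
{"name": "servo_tool", "arguments": {"steps": [{"tx": 0,"ty": 0,"tz": 0,"yaw": 0,"claw": 8.5},{"tx": 0,"ty": 0,"tz": 0,"yaw": 0,"claw": 8.5},{"tx": 0,"ty": 0,"tz": 0,"yaw": 0,"claw": 8.5},{"tx": 0,"ty": 0,"tz": 0,"yaw": 0,"claw": 8.5},{"tx": 0,"ty": 0,"tz": 3,"yaw": 0,"claw": 8.5},{"tx": 0,"ty": 0,"tz": 3,"yaw": 0,"claw": 8.5},{"tx": 0,"ty": 0,"tz": 3,"yaw": 0,"claw": 8.5},{"tx": -2.8,"ty": -1.9,"tz": 0,"yaw": 0,"claw": 8.5},{"tx": -2.8,"ty": -1.9,"tz": 0,"yaw": 0,"claw": 8.5},{"tx": -2.8,"ty": -1.9,"tz": 0,"yaw": 0,"claw": 8.5},{"tx": -2.8,"ty": -1.9,"tz": 0,"yaw": 0,"claw": 8.5},{"tx": -2.7,"ty": -1.85,"tz": 0,"yaw": 0,"claw": 8.5},{"tx": 0,"ty": 0,"tz": 0,"yaw": 0,"claw": 8.5},{"tx": 0,"ty": 0,"tz": 0,"yaw": 0,"claw": 8.5}]}}

```text
time_s: 16.75
position: [0.4276, 0.0072, 0.1086]
tool_rot: [[0.986, 0.169, 0.001], [0.169, -0.986, -0.0], [0.001, 0.0, -1.0]]
ft_force: [0.4, -0.2, 0.2]
grip_width: 0.0852
gripper_force: 0.0
```

```bash
python3 - <<'E'
from rig import env
from h import *
s=env.observe(); print(s['position'],s['q'])
m=env.camera_model("wrist"); p,d=env.get_image("wrist")
pt,_=env.get_image("top"); mt=env.camera_model("top"); cv2.imwrite("pics/top2.png",pt[:,:,::-1])
g=grey(pt)
M=np.array([.6476,-.0156]); X=np.array([.9857,.169]); Y=np.array([-.169,.9857])
for c in blobs(g,60,1500):
    (x,y),r=cv2.minEnclosingCircle(c)
    if not(150<x<500 and 170<y<310):continue
    for z in (.012,.016,.05):
        w=ray(mt,x,y,z)[:2]; print((round(x),round(y)),round(r,1),z,w.round(4),'plate',((w-M)@X).round(4),((w-M)@Y).round(4))
h=cv2.cvtColor(p,cv2.COLOR_RGB2HSV)
g=grey(p,60); g[300:]=0
for c in blobs(g,500):
    (x,y),r=cv2.minEnclosingCircle(c); print('wrist',x,y,r,ray(m,x,y,.012).round(4))
cv2.imwrite("pics/w5.png",p[:,:,::-1])
E
```

```text
[0.42759492 0.00722564 0.10864048] [-1.49829711e+01  2.01252175e+01  1.05299063e+02  7.94509458e-03
  5.45206977e+01  6.53053398e+01]
(478, 290) 7.0 0.012 [ 0.4059 -0.3195] plate -0.2896 -0.2587
(478, 290) 7.0 0.016 [ 0.4059 -0.3185] plate -0.2894 -0.2577
(478, 290) 7.0 0.05 [ 0.4059 -0.3102] plate -0.288 -0.2495
(162, 234) 15.7 0.012 [0.5317 0.3384] plate -0.0544 0.3686
(162, 234) 15.7 0.016 [0.5313 0.3373] plate -0.055 0.3675
(162, 234) 15.7 0.05 [0.5278 0.3271] plate -0.0602 0.358
(274, 216) 9.7 0.012 [0.5655 0.101 ] plate -0.0612 0.1288
(274, 216) 9.7 0.016 [0.565  0.1005] plate -0.0618 0.1284
(274, 216) 9.7 0.05 [0.5605 0.0971] plate -0.0668 0.1258
(150, 222) 19.8 0.012 [0.5576 0.3621] plate -0.0249 0.3875
(150, 222) 19.8 0.016 [0.5571 0.3608] plate -0.0256 0.3863
(150, 222) 19.8 0.05 [0.5528 0.35  ] plate -0.0316 0.3763
(335, 203) 11.0 0.012 [ 0.5916 -0.0277] plate -0.0573 -0.0025
(335, 203) 11.0 0.016 [ 0.591  -0.0277] plate -0.0579 -0.0023
(335, 203) 11.0 0.05 [ 0.5858 -0.0276] plate -0.063 -0.0013
(396, 193) 15.0 0.012 [ 0.6108 -0.1551] plate -0.0599 -0.1312
(396, 193) 15.0 0.016 [ 0.6101 -0.1546] plate -0.0605 -0.1307
(396, 193) 15.0 0.05 [ 0.6044 -0.1509] plate -0.0655 -0.1261
wrist 315.87030029296875 243.13784790039062 38.30867385864258 [0.4301 0.0101 0.012 ]
```

View pics/w5.png

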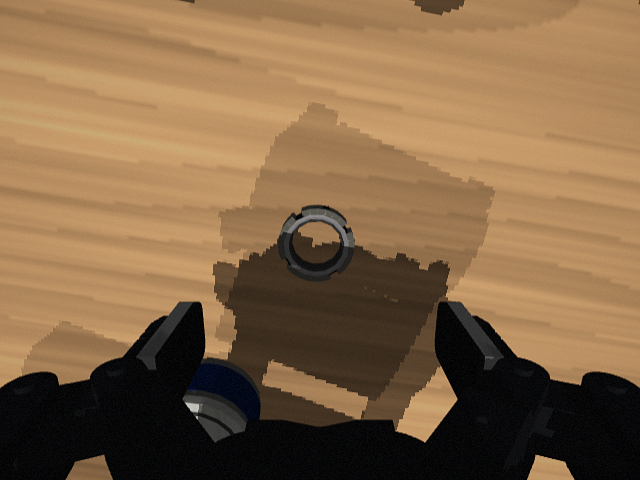

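All three placed parts are within about 3 mm of target. The big nut is centred at (316,243), so I'll grip it.

Emit:
{"name": "servo_tool", "arguments": {"steps": [{"tx": 0,"ty": 0,"tz": -3,"yaw": 0,"claw": 8.5},{"tx": 0,"ty": 0,"tz": -3,"yaw": 0,"claw": 8.5},{"tx": 0,"ty": 0,"tz": -2,"yaw": 0,"claw": 7},{"tx": 0,"ty": 0,"tz": -1,"yaw": 0,"claw": 6},{"tx": 0,"ty": 0,"tz": 0,"yaw": 0,"claw": 6},{"tx": 0,"ty": 0,"tz": 0,"yaw": 0,"claw": 3.8},{"tx": 0,"ty": 0,"tz": 0,"yaw": 0,"claw": 3.8},{"tx": 0,"ty": 0,"tz": 0,"yaw": 0,"claw": 3.8},{"tx": 0,"ty": 0,"tz": 0,"yaw": 0,"claw": 3.8},{"tx": 0,"ty": 0,"tz": 0,"yaw": 0,"claw": 3.8},{"tx": 0,"ty": 0,"tz": 0,"yaw": 0,"claw": 3.8}]}}

```text
time_s: 17.95
position: [0.4279, 0.0075, 0.0192]
tool_rot: [[0.985, 0.17, 0.002], [0.17, -0.985, -0.0], [0.002, 0.001, -1.0]]
ft_force: [-0.4, 1.0, 7.4]
grip_width: 0.043
gripper_force: 41.1
```

Emit:
{"name": "servo_tool", "arguments": {"steps": [{"tx": 0,"ty": 0,"tz": 3,"yaw": 0,"claw": 3.8},{"tx": 0,"ty": 0,"tz": 3,"yaw": 0,"claw": 3.8},{"tx": 2.3,"ty": -2.0,"tz": 0,"yaw": 0,"claw": 3.8},{"tx": 2.3,"ty": -2.0,"tz": 0,"yaw": 0,"claw": 3.8},{"tx": 2.3,"ty": -2.0,"tz": 0,"yaw": 0,"claw": 3.8},{"tx": 2.3,"ty": -2.0,"tz": 0,"yaw": 0,"claw": 3.8},{"tx": 2.3,"ty": -2.0,"tz": 0,"yaw": 0,"claw": 3.8},{"tx": 2.3,"ty": -2.0,"tz": 0,"yaw": 0,"claw": 3.8},{"tx": 2.3,"ty": -2.0,"tz": 0,"yaw": 0,"claw": 3.8},{"tx": 2.15,"ty": -2.2,"tz": 0,"yaw": 0,"claw": 3.8},{"tx": 0,"ty": 0,"tz": 0,"yaw": 0,"claw": 3.8},{"tx": 0,"ty": 0,"tz": 0,"yaw": 0,"claw": 3.8},{"tx": 0,"ty": 0,"tz": -2,"yaw": 0,"claw": 3.8},{"tx": 0,"ty": 0,"tz": -1.5,"yaw": 0,"claw": 3.8},{"tx": 0,"ty": 0,"tz": -0.6,"yaw": 0,"claw": 3.8},{"tx": 0,"ty": 0,"tz": 0,"yaw": 0,"claw": 3.8},{"tx": 0,"ty": 0,"tz": -0.2,"yaw": 0,"claw": 3.8},{"tx": 0,"ty": 0,"tz": -0.1,"yaw": 0,"claw": 3.8},{"tx": 0,"ty": 0,"tz": 0,"yaw": 0,"claw": 3.8}]}}

```text
time_s: 19.85
position: [0.61, -0.1544, 0.0353]
tool_rot: [[0.985, 0.17, 0.001], [0.17, -0.985, -0.0], [0.001, 0.001, -1.0]]
ft_force: [-1.2, 0.9, 4.2]
grip_width: 0.0428
gripper_force: 41.6
```

Emit:
{"name": "servo_tool", "arguments": {"steps": [{"tx": 0,"ty": 0,"tz": 0,"yaw": 0,"claw": 8.5},{"tx": 0,"ty": 0,"tz": 0,"yaw": 0,"claw": 8.5},{"tx": 0,"ty": 0,"tz": 0,"yaw": 0,"claw": 8.5},{"tx": 0,"ty": 0,"tz": 0,"yaw": 0,"claw": 8.5},{"tx": 0,"ty": 0,"tz": 2.5,"yaw": 0,"claw": 8.5},{"tx": 0,"ty": 0,"tz": 2.5,"yaw": 0,"claw": 8.5},{"tx": 0,"ty": 0,"tz": 3,"yaw": 0,"claw": 8.5},{"tx": -2.9,"ty": -2.4,"tz": 0,"yaw": 0,"claw": 8.5},{"tx": -2.9,"ty": -2.4,"tz": 0,"yaw": 0,"claw": 8.5},{"tx": -2.9,"ty": -2.4,"tz": 0,"yaw": 0,"claw": 8.5},{"tx": -2.9,"ty": -2.4,"tz": 0,"yaw": 0,"claw": 8.5},{"tx": -2.9,"ty": -2.4,"tz": 0,"yaw": 0,"claw": 8.5},{"tx": -2.9,"ty": -2.4,"tz": 0,"yaw": 0,"claw": 8.5},{"tx": -3.0,"ty": -2.2,"tz": 0,"yaw": 0,"claw": 8.5},{"tx": 0,"ty": 0,"tz": 0,"yaw": 0,"claw": 8.5},{"tx": 0,"ty": 0,"tz": 0,"yaw": 0,"claw": 8.5}]}}

```text
time_s: 21.45
position: [0.4055, -0.3209, 0.1144]
tool_rot: [[0.986, 0.168, 0.0], [0.168, -0.986, -0.0], [0.0, 0.0, -1.0]]
ft_force: [0.2, 1.2, -0.1]
grip_width: 0.0853
gripper_force: 0.0
```

```bash
python3 - <<'E'
from rig import env
from h import *
s=env.observe(); print(s['position'],s['q'])
p,d=env.get_image("wrist"); pt,_=env.get_image("top")
a=cv2.resize(pt[150:270,200:440],None,fx=2.5,fy=2.5,interpolation=cv2.INTER_CUBIC)
b=p[100:380,20:620]
cv2.imwrite("pics/c6.png",np.vstack([a,b])[:,:,::-1])
E
```

```text
[ 0.40550763 -0.32087249  0.1144444 ] [-5.14932697e+01  2.68702715e+01  9.12683975e+01  1.26989503e-02
  6.18496656e+01  2.88202211e+01]
```

View pics/c6.png

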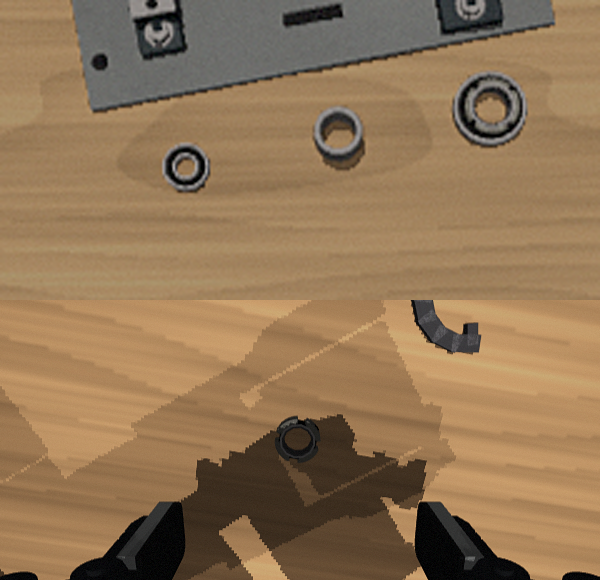

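The big nut sits centred on its bearing at (490,110) in the crop. The small nut is centred between the fingers, with the spanner hook well clear.

Emit:
{"name": "servo_tool", "arguments": {"steps": [{"tx": 0,"ty": 0,"tz": -3,"yaw": 0,"claw": 5},{"tx": 0,"ty": 0,"tz": -3,"yaw": 0,"claw": 5},{"tx": 0,"ty": 0,"tz": -2,"yaw": 0,"claw": 5},{"tx": 0,"ty": 0,"tz": -1,"yaw": 0,"claw": 5},{"tx": 0,"ty": 0,"tz": -0.5,"yaw": 0,"claw": 5},{"tx": 0,"ty": 0,"tz": 0,"yaw": 0,"claw": 5},{"tx": 0,"ty": 0,"tz": 0,"yaw": 0,"claw": 2.2},{"tx": 0,"ty": 0,"tz": 0,"yaw": 0,"claw": 2.2},{"tx": 0,"ty": 0,"tz": 0,"yaw": 0,"claw": 2.2},{"tx": 0,"ty": 0,"tz": 0,"yaw": 0,"claw": 2.2},{"tx": 0,"ty": 0,"tz": 0,"yaw": 0,"claw": 2.2},{"tx": 0,"ty": 0,"tz": 0,"yaw": 0,"claw": 2.2}]}}

```text
time_s: 22.75
position: [0.4062, -0.3208, 0.0204]
tool_rot: [[0.985, 0.17, 0.001], [0.17, -0.985, -0.001], [0.001, 0.002, -1.0]]
ft_force: [0.1, 0.5, 6.0]
grip_width: 0.0257
gripper_force: 39.2
```

Emit:
{"name": "servo_tool", "arguments": {"steps": [{"tx": 0,"ty": 0,"tz": 3,"yaw": 0,"claw": 2.2},{"tx": 0,"ty": 0,"tz": 3,"yaw": 0,"claw": 2.2},{"tx": 0,"ty": 0,"tz": 3,"yaw": 0,"claw": 2.2},{"tx": 1.3,"ty": 3.5,"tz": 0,"yaw": 0,"claw": 2.2},{"tx": 1.3,"ty": 3.5,"tz": 0,"yaw": 0,"claw": 2.2},{"tx": 1.3,"ty": 3.5,"tz": 0,"yaw": 0,"claw": 2.2},{"tx": 1.3,"ty": 3.5,"tz": 0,"yaw": 0,"claw": 2.2},{"tx": 1.3,"ty": 3.5,"tz": 0,"yaw": 0,"claw": 2.2},{"tx": 1.3,"ty": 3.5,"tz": 0,"yaw": 0,"claw": 2.2},{"tx": 1.3,"ty": 3.5,"tz": 0,"yaw": 0,"claw": 2.2},{"tx": 1.3,"ty": 3.5,"tz": 0,"yaw": 0,"claw": 2.2},{"tx": 1.3,"ty": 3.5,"tz": 0,"yaw": 0,"claw": 2.2},{"tx": 1.3,"ty": 3.5,"tz": 0,"yaw": 0,"claw": 2.2},{"tx": 1.3,"ty": 3.5,"tz": 0,"yaw": 0,"claw": 2.2},{"tx": 1.65,"ty": 3.7,"tz": 0,"yaw": 0,"claw": 2.2},{"tx": 0,"ty": 0,"tz": 0,"yaw": 0,"claw": 2.2},{"tx": 0,"ty": 0,"tz": 0,"yaw": 0,"claw": 2.2}]}}

```text
time_s: 24.45
position: [0.5652, 0.1021, 0.1094]
tool_rot: [[0.985, 0.171, 0.0], [0.171, -0.985, -0.0], [0.0, 0.0, -1.0]]
ft_force: [0.3, -0.4, -0.4]
grip_width: 0.0259
gripper_force: 39.4
```

Emit:
{"name": "servo_tool", "arguments": {"steps": [{"tx": 0,"ty": 0,"tz": -3,"yaw": 0,"claw": 2.2},{"tx": 0,"ty": 0,"tz": -3,"yaw": 0,"claw": 2.2},{"tx": 0,"ty": 0,"tz": -1,"yaw": 0,"claw": 2.2},{"tx": 0,"ty": 0,"tz": -0.4,"yaw": 0,"claw": 2.2},{"tx": 0,"ty": 0,"tz": -0.2,"yaw": 0,"claw": 2.2},{"tx": 0,"ty": 0,"tz": -0.2,"yaw": 0,"claw": 2.2},{"tx": 0,"ty": 0,"tz": 0,"yaw": 0,"claw": 2.2},{"tx": 0,"ty": 0,"tz": 0,"yaw": 0,"claw": 2.2}]}}

```text
time_s: 25.25
position: [0.5659, 0.1013, 0.0325]
tool_rot: [[0.985, 0.17, 0.002], [0.17, -0.985, -0.0], [0.002, 0.001, -1.0]]
ft_force: [0.4, -1.6, 5.1]
grip_width: 0.0255
gripper_force: 40.0
```

Seated with 5 N contact, so I'll release, rise, and move back to clear the view.

Emit:
{"name": "servo_tool", "arguments": {"steps": [{"tx": 0,"ty": 0,"tz": 0,"yaw": 0,"claw": 6},{"tx": 0,"ty": 0,"tz": 0,"yaw": 0,"claw": 6},{"tx": 0,"ty": 0,"tz": 0,"yaw": 0,"claw": 6},{"tx": 0,"ty": 0,"tz": 0,"yaw": 0,"claw": 6},{"tx": 0,"ty": 0,"tz": 2.5,"yaw": 0,"claw": 6},{"tx": 0,"ty": 0,"tz": 2.5,"yaw": 0,"claw": 6},{"tx": 0,"ty": 0,"tz": 3,"yaw": 0,"claw": 6},{"tx": 0,"ty": 0,"tz": 3,"yaw": 0,"claw": 6},{"tx": -3,"ty": 1,"tz": 0,"yaw": 0,"claw": 6},{"tx": -3,"ty": 1,"tz": 0,"yaw": 0,"claw": 6},{"tx": -3,"ty": 1,"tz": 0,"yaw": 0,"claw": 6},{"tx": -3,"ty": 1,"tz": 0,"yaw": 0,"claw": 6},{"tx": 0,"ty": 0,"tz": 0,"yaw": 0,"claw": 6},{"tx": 0,"ty": 0,"tz": 0,"yaw": 0,"claw": 6}]}}

```text
time_s: 26.65
position: [0.4455, 0.1417, 0.1416]
tool_rot: [[0.985, 0.171, 0.001], [0.171, -0.985, 0.0], [0.001, 0.0, -1.0]]
ft_force: [-0.7, -1.1, 1.2]
grip_width: 0.0598
gripper_force: 0.0
```

```bash
python3 - <<'E'
from rig import env
from h import *
s=env.observe(); print(s['position'],s['time_s'],s['grip_width'])
ps,_=env.get_image("scene"); pt,_=env.get_image("top"); mt=env.camera_model("top")
a=cv2.resize(pt[150:270,200:440],None,fx=2.5,fy=2.5,interpolation=cv2.INTER_CUBIC)
b=cv2.resize(ps[170:290,150:390],None,fx=2.5,fy=2.5)
b=cv2.resize(ps[120:420,120:520],(600,300*600//400))[:299]
cv2.imwrite("pics/c7.png",np.vstack([a,b])[:,:,::-1])
M=np.array([.6476,-.0156]); X=np.array([.9857,.169]); Y=np.array([-.169,.9857])
for c in blobs(grey(pt),60,1500):
    (x,y),r=cv2.minEnclosingCircle(c)
    if 250<x<420 and 180<y<230:
        w=ray(mt,x,y,.05 if 320<x<350 else .014)[:2]; print(round(x),round(y),w.round(4),((w-M)@X).round(4),((w-M)@Y).round(4))
E
```

```text
[0.44546246 0.14170303 0.14164017] 26.65 0.05978017742148431
274 216 [0.5653 0.1008] -0.0615 0.1286
335 203 [ 0.5857 -0.0276] -0.063 -0.0013
396 193 [ 0.6103 -0.1551] -0.0603 -0.1312
```

View pics/c7.png

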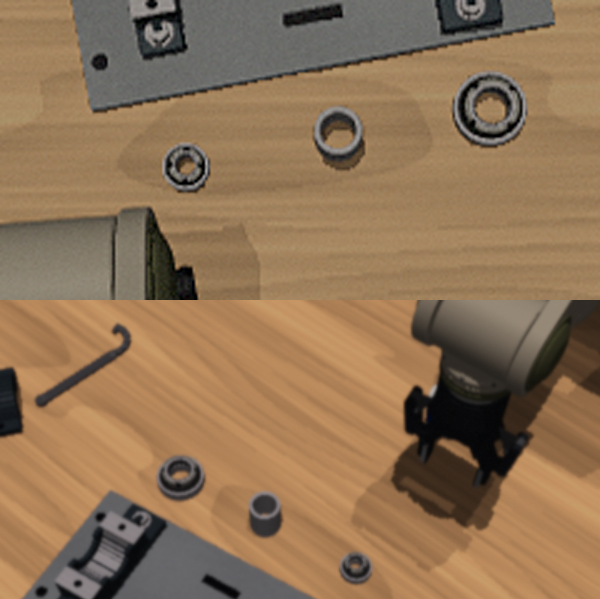

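Both nuts sit concentric on their bearings, at crop pixels (187,167) and (490,110). The row measures −60 to −63 mm off the plate edge, and the gripper is clear. Handing in.

```bash
python3 -c "
from rig import env
print(env.close_job())"
```

```text
the job is handed in; nothing more can be done
None
```

The shaft kit is set out and handed in: at the last camera check, both bearings and the sleeve were within about 3 mm of their targets, and the nuts looked centred on their bearings. The judge returned no verdict.

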